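Light the jade disc through the half-open case

TASK

Pick up the inspection lamp from the counter, pass its long neck slantwise down through the gap that the half-open sliding glass door leaves in the top of the display case, and finish with the gripper still holding the lamp steady, its tip under the glass and within 3 cm of the middle of the jade disc's upper face. The lamp must not touch the disc, nor rest on the case at the end; do not knock the glass, do not shift the sliding door, and leave the other goods where they are.

Things in the scene. Friction and masses are not known exactly. Their poses are not given: they have to be found in the camera images.
- lamp: Inspection lamp, 320 mm, 180 g: square aluminium handle 24 x 24 x 100 mm, straight stiff dark neck (9 mm diameter; black 17 mm collar on its first 10 mm) and a head of 18 mm diameter, 22 mm long. Origin on the axis in the handle's middle (x -50 to +50 mm), near the centre of mass; x runs along the neck to the tip, z is up as it lies, axis level 12 mm above the counter. A 6 mm button behind.
- lamp_tip (a point): Centre of the lamp's front end, 264 mm from the handle's middle along the lamp's x axis.
- case: Glass display case fixed to the counter, 180 (x) x 400 (y) mm, floor 10 mm up, walls 5 mm thick. Origin on the counter under its centre, z up. In its glass top a fixed pane from y = -200 to -55 mm (underside 95, top 100 mm above the counter), an opening to y = +75 mm (x -85 to +85 mm), a like pane to y = +200 mm, and the sliding door over the panes.
- door_edge (a point): Middle of the leading (lower y) edge of the sliding glass door, on its underside, 101 mm above the counter. The door is 168 (x) x 130 (y) x 5 mm, top 106 mm up, and reaches from this edge to the case's +y. The open gap runs from the case's y = -55 mm to this edge, 100 to 125 mm. Both edges have thin metal trim.
- door (a joint): Travel of the sliding door along the case's y in m: 0 is shut, 0.13 fully open. It equals the width of the gap. Moves with about 4 N.
- pendant: Jade pendant, a flat round disc of 56 mm diameter, 7 mm thick, with a 14 mm hole in the middle, lying flat on the case floor under the glass on either side of the gap (the harmonica on the other), its middle 35 to 80 mm in from the gap's edge. Origin at the centre of its underside.
- pendant_face (a point): Middle of the pendant's upper face (in the mouth of its hole), 17 mm above the counter.
- harmonica: Nickel-plated harmonica, 100 x 27 x 20 mm, lying on the case floor under the glass on the other side of the gap, long side along the case's x. Origin at the centre of its underside. To be left alone.
- figurine: White ceramic shepherdess figurine with a blue hat, 158 mm high, base 68 mm diameter, standing on the counter beyond the case. Origin at the centre of its base. To be left alone.
- lens: Black camera lens with chrome rings, 72 mm diameter, 78 mm high, standing on end on the counter beyond the case. Origin at the centre of its base. To be left alone.
- mouthpiece: Brass trumpet mouthpiece, 85 mm high, 27 mm diameter at the rim on which it stands on the counter beyond the case. Origin at the centre of its base. To be left alone.

How it is judged:
By the outcome, as a careful person would: the job done as asked, in the order asked, and still so for the second after the job is handed in, while the arm keeps its last pose, push and grip.
It also fails if it takes over 38 s, if anything falls off the work surface, if the arm or the gripper's body presses on something with over 40 N, if the wrist force passes 120 N, or if a joint passes its speed limit or range.

ROBOT

A 6-joint arm with a two-finger parallel gripper is mounted at the origin on the work surface. World frame = base frame: x ahead of the robot, y to its left, z up, the work surface at z = 0. Lengths are in m, angles in rad, forces in N, time in s.
With the tool pointing down it reaches from about 0.35 to 0.775 m from the base axis. Payload 7.3 kg.
Tool frame: the origin (TCP) lies midway between the tips of the shut fingers; the grasp point (between the pads) lies 19 mm behind it (robot.grip_depth is the z of the grasp point in the tool frame, in m); z points along the fingers, y is the line along which they close (so a half turn about z gives the same grasp; the last joint's range is limited). The gripper opens to 92 mm and grips with 3 to 60 N. Pads are 19 mm wide; open, the fingers measure 130 mm over their backs; the gripper's body (75 mm by 190 mm) begins 47 mm behind the grasp point.
Start: joints at [1.201, 0.342, 1.524, -0, 1.275, -0.146], TCP at [0.116, 0.512, 0.227] pointing down, gripper open.
Joint ranges: [-2.53, 2.53], [-0.77, 2.02], [0.04, 2.7], [-1, 4.14], [0.28, 2.66], [-3.11, 3.11]. Speed limits (rad/s): [2.57, 2.57, 3.14, 3.14, 3.14, 3.14].

INTERFACE

Orientations are given as [roll, pitch, yaw] about the fixed x, y, z axes, in that order (R = Rz(yaw) Ry(pitch) Rx(roll)).
In Python, from cell import robot, viewer gives the robot as it stands.
- The arm moves only by the tool step_arm, never from a script. Its argument "increments" is a list of rows, each an object with "delta_pos": the shift along the tool's x, y, z in cm, a list of three; "dr": the turn, a rotation vector about the tool's x, y, z in degrees, a list of three; "fingers": the closure, from -1 (fully open) to 1 (shut), so that 0 is half open. In form: [{"delta_pos": [tx, ty, tz], "dr": [wx, wy, wz], "fingers": fingers}, ...]. A call has exactly 5 rows; each row is the pose to reach, as a shift and turn from the pose commanded when the call began, along the tool's axes at that moment; what a row does not reach only later rows make up. A row lasts 1/8 s, in which the tool goes at most 62.5 mm and 10.7 degrees, less where a joint would pass 70% of its speed; a pose out of reach is approached as far as the arm can. A call with a gripper value outside its range is refused whole. The fingers move at their own pace and stop on an object; "newtons" is the grip in N (left out, the last holds). Time passes only in rows, so rows that repeat a pose let the fingers close, or fill a call up. It gives the time, the measured TCP pose, the force, the opening and the grip force at its end, in the units of the state.
- robot.observe(): the state, without advancing time (a new reading comes with each control period).
- viewer.read_camera(name): name is "scene" or "top" or "wrist"; returns the picture (384x512x3 uint8, red, green, blue); there is no depth.
- viewer.camera_params(name): a dict with "K" (3x3 intrinsics, pixels), "T" (4x4, takes a point from camera to world coordinates). Camera axes: x right, y down, z forward; pixel columns grow to the right and rows downward; lengths in m; the calibration is good to about 2 mm. A picture is of the moment at which its call begins: read the wrist's pose just before it. camera_params takes no time and is no camera call; for the wrist camera it gives the pose at the moment of the call.
- robot.hand_in(): hands the job in; it is judged then, once.
The state is a dict: "time": time; "qpos": joint angles; "qvel": joint speeds; "joint_efforts": joint torques, N m; "tool_pos": TCP position; "tool_rot": TCP orientation; "contact_force": force on the tool from outside, world axes, zero at the start; "torque": the same for the moment, N m; "opening": finger opening in m; "grip_force": force on a finger pad.
Only numpy, scipy, OpenCV 4.12 (cv2) and the standard library are available. Lean on these libraries where they do the work, as an engineer would, in place of code of your own. Each camera call takes 0.05 s, during which the arm holds its last target. There are 200 camera calls.

## Working session

There is one attempt and no reset: what is moved stays moved. The work goes in short steps, Python scripts to look and compute and a tool call to move; the robot and the scene stay as the last step left them, time stands still between calls to the robot, and variables do not carry over. Pictures are saved under pics/ and viewed, at most 10 in all, crops included, and the job is handed in when it is done.

Besides the shell and the picture viewer there is one more tool, called after "Call:" by a JSON object that holds its "method" and its "body". step_arm: Moves the arm, as the interface text tells. Its arguments: {"type":"object","properties":{"increments":{"type":"array"},"newtons":{"type":"number"}},"required":["increments"]}

```bash
ls; mkdir -p pics; python3 - <<'E'
from cell import robot, viewer
import cv2,numpy as np
for n in ("scene","top"):
    im=viewer.read_camera(n); cv2.imwrite(f"pics/{n}0.png",cv2.resize(im[:,:,::-1],(800,600),interpolation=cv2.INTER_CUBIC))
    cv2.imwrite(f"pics/{n}0raw.png",im[:,:,::-1])
    p=viewer.camera_params(n); print(n,np.round(p["K"],1).tolist(),np.round(p["T"],4).tolist())
print(robot.observe(), robot.grip_depth)
E
```

```text
pics
scene [[450.9, 0.0, 258.5], [0.0, 450.9, 194.4], [0.0, 0.0, 1.0]] [[0.8481, 0.3606, -0.3881, 1.0111], [0.5298, -0.5759, 0.6226, -0.6376], [0.001, -0.7337, -0.6795, 0.843], [0.0, 0.0, 0.0, 1.0]]
top [[432.6, 0.0, 247.9], [0.0, 432.6, 193.4], [0.0, 0.0, 1.0]] [[-0.0167, -0.9981, 0.0592, 0.5456], [-0.9998, 0.0162, -0.0089, 0.0301], [0.0079, -0.0593, -0.9982, 1.2037], [0.0, 0.0, 0.0, 1.0]]
{'time': 0.1, 'qpos': array([ 1.20102777e+00,  3.42679722e-01,  1.52491003e+00, -2.42675393e-06,
        1.27537103e+00, -1.46038628e-01]), 'qvel': array([ 0.00039867, -0.0018574 , -0.00213406, -0.00015344, -0.00014145,
        0.00151394]), 'joint_efforts': array([ 1.20175853e-03, -4.32002699e+01, -2.44698268e+01,  7.17790006e-02,
        5.25071018e-02, -6.78706942e-05]), 'tool_pos': array([0.11635208, 0.51158663, 0.2261046 ]), 'tool_rot': array([-3.14023875e+00, -1.96793960e-04,  2.91786330e+00]), 'contact_force': array([ 0.02102012,  0.86334077, -0.02009148]), 'torque': array([-0.00638362, -0.01830178, -0.05122379]), 'grip_force': 0.0, 'opening': 0.09182273862089968} -0.0188
```

View pics/scene0.png

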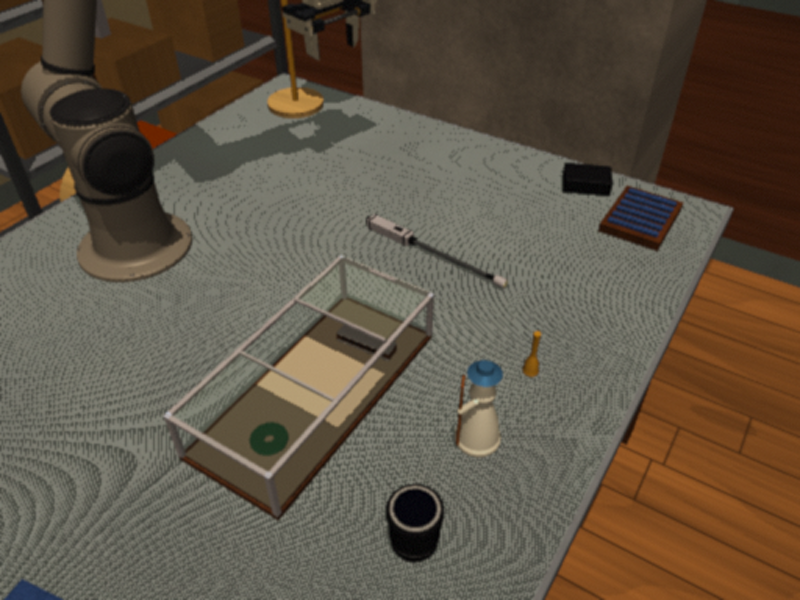

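View pics/top0.png

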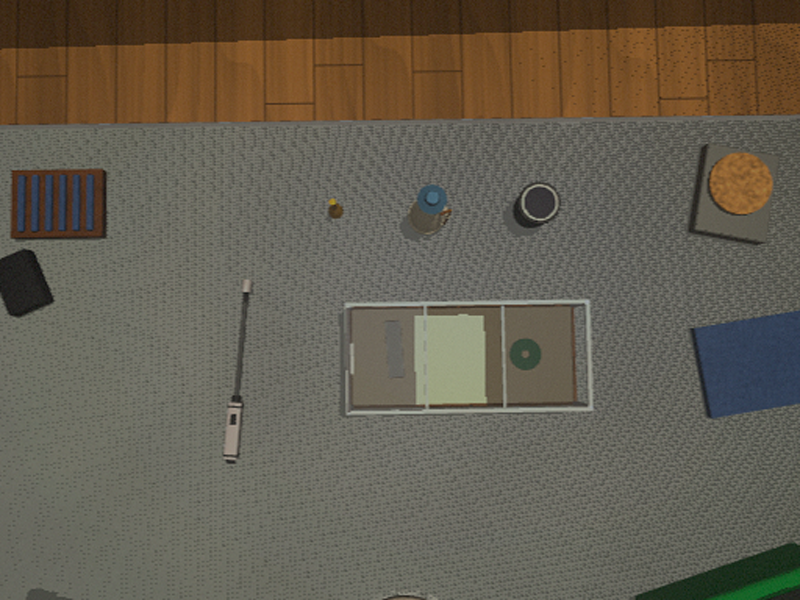

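The views agree. In the 800x600 top view the lamp's handle is at (233,430) and its tip at (247,281). The case spans x 346–592. The fixed pane edge is at 503 and the door edge at about 425, so case +y = world +y. The pendant is at (525,354), under the fixed pane. Next I'll zoom in for exact pixels.

```bash
python3 - <<'E'
import cv2,numpy as np
im=cv2.imread("pics/top0raw.png")
def crop(x0,y0,w,h,s):
    c=cv2.resize(im[y0:y0+h,x0:x0+w],None,fx=s,fy=s,interpolation=cv2.INTER_CUBIC)
    for i in range(0,w,10): cv2.line(c,(i*s,0),(i*s,4 if (x0+i)%50 else 12),(0,255,255),1); (x0+i)%20==0 and cv2.putText(c,str(x0+i),(i*s,22),0,.35,(0,255,255),1)
    for i in range(0,h,10): cv2.line(c,(0,i*s),(5,i*s),(0,255,255),1); (y0+i)%20==0 and cv2.putText(c,str(y0+i),(7,i*s+4),0,.35,(0,255,255),1)
    return c
a=crop(215,185,170,85,4)   # 680x340
b=crop(140,170,30,130,4)  # 120x520
o=np.zeros((520,800,3),np.uint8); o[:340,:680]=a; o[:,680:]=b
cv2.imwrite("pics/zoom1.png",o)
E
```

```text
(no output)
```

View pics/zoom1.png

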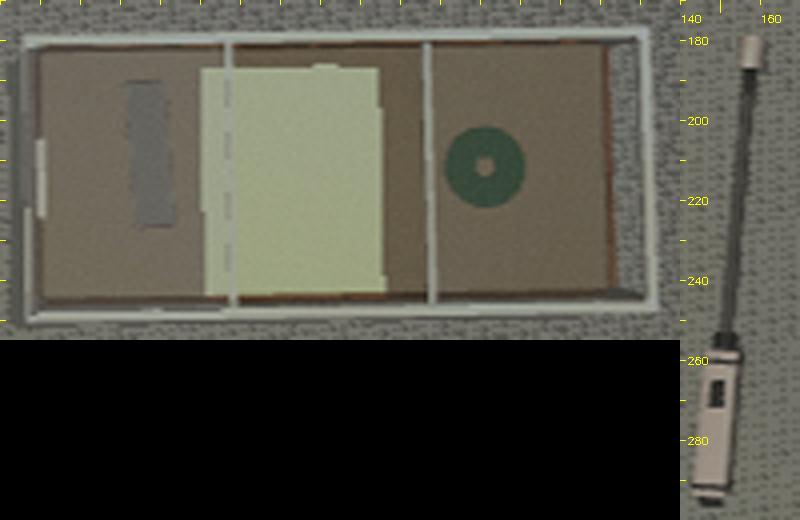

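The crop shows, in crop pixels:
- **Case rim corners:** (23,36), (648,27), (656,311), (27,320).
- **Pane trim:** (427,43)–(433,303).
- **Door trim:** (228,43)–(233,306).
- **Disc:** (485,166).
- **Lamp:** tip (752,35), handle ends (725,350) and (711,490).

```bash
cat > h.py <<'E'
import numpy as np
from cell import robot, viewer
from scipy.spatial.transform import Rotation as Ro
def ray(name,uv,z,p=None):
    p=p or viewer.camera_params(name); K,T=np.array(p["K"]),np.array(p["T"])
    d=T[:3,:3]@np.linalg.solve(K,[uv[0],uv[1],1]); o=T[:3,3]
    return o+d*(z-o[2])/d[2]
E
python3 - <<'E'
from h import *
A=lambda x,y:(215+x/4-.4,185+y/4-.4)
B=lambda x,y:(140+(x-680)/4-.4,170+y/4-.4)
c=np.array([ray("top",A(*q),.1) for q in [(23,36),(648,27),(656,311),(27,320)]])
print("corners",c[:,:2].round(4).tolist(),[round(float(np.linalg.norm(c[i]-c[(i+1)%4])),4) for i in range(4)])
o=c.mean(0);ey=(c[0]-c[1]+c[3]-c[2]);yaw=np.arctan2(-ey[0],ey[1]);print("case",o[:2].round(4),"yaw",yaw)
R=Ro.from_euler('z',yaw).as_matrix()
for n,q,z in [("pane",(427,43),.1),("pane",(433,303),.1),("door",(228,43),.106),("door",(233,306),.106),("disc",(485,166),.017),("harm",(150,154),.03)]:
    w=ray("top",A(*q),z);print(n,w.round(4),"case",(R.T@(w-[o[0],o[1],0])).round(4))
L=[ray("top",B(*q),z) for q,z in [((752,35),.012),((752,52),.012),((725,350),.018),((711,490),.018)]]
print(np.round(L,4).tolist()); d=L[0]-L[3];print(np.linalg.norm(d[:2]),np.degrees(np.arctan2(d[1],d[0])), (L[2]+L[3])/2)
p=viewer.camera_params("scene");Kk,T=np.array(p["K"]),np.linalg.inv(p["T"])
for q in [L[0],(L[2]+L[3])/2,ray("top",A(485,166),.017),c[0],c[2]]:
    u=Kk@(T[:3,:3]@q+T[:3,3]);print("scene800",(u[:2]/u[2]*1.5625).round(1))
E
```

```text
corners [[0.6117, 0.0908], [0.611, -0.3095], [0.4305, -0.3083], [0.4318, 0.0906]] [0.4002, 0.1806, 0.3989, 0.1799]
case [ 0.5212 -0.1091] yaw -0.002545390450198184
pane [ 0.6031 -0.1674  0.1   ] case [ 0.082  -0.0581  0.1   ]
pane [ 0.438  -0.1668  0.1   ] case [-0.0831 -0.0579  0.1   ]
door [ 0.6048 -0.0397  0.106 ] case [0.0834 0.0696 0.106 ]
door [ 0.4389 -0.0396  0.106 ] case [-0.0825  0.0693  0.106 ]
disc [ 0.5224 -0.2198  0.017 ] case [ 0.0014 -0.1107  0.017 ]
harm [0.5345 0.0097 0.03  ] case [0.013  0.1189 0.03  ]
[[0.662, 0.2682, 0.012], [0.6502, 0.2682, 0.012], [0.4469, 0.2862, 0.018], [0.3531, 0.296, 0.018]]
0.31016383750791976 -5.142469580444207 [0.3999819  0.29109355 0.018     ]
scene800 [505.9 282.6]
scene800 [390.1 226.9]
scene800 [268.8 435.5]
scene800 [433.3 292.1]
scene800 [163.9 413.8]
```

```bash
cat >> h.py <<'E'
def lampR(th,yaw):  # tool rotation, lamp pointing along yaw, pitched down by th
    x=np.array([np.cos(yaw)*np.cos(th),np.sin(yaw)*np.cos(th),-np.sin(th)])
    y=np.array([-np.sin(yaw),np.cos(yaw),0]); 
    return np.column_stack([-x,y,np.cross(-x,y)])
def go(pos,R,cur=None):
    s=robot.observe()
    p0,R0=cur if cur else (s["tool_pos"],Ro.from_euler('xyz',s["tool_rot"]).as_matrix())
    print("d_cm",(R0.T@(np.array(pos)-p0)*100).round(2).tolist(),"dr",np.degrees(Ro.from_matrix(R0.T@R).as_rotvec()).round(2).tolist())
E
python3 - <<'E'
from h import *
R=lampR(0,np.radians(-5.14))
go([.400,.2915,.08],R); print(R.round(2).tolist())
E
```

```text
d_cm [-32.54, -15.15, 14.62] dr [-0.08, -0.02, -7.68]
[[-1.0, 0.09, 0.0], [0.09, 1.0, 0.0], [0.0, 0.0, -1.0]]
```

Call:
{"method": "step_arm", "body": {"increments": [{"delta_pos":[-4,-2,1.8],"dr":[0,0,-2],"fingers":-1},{"delta_pos":[-9.5,-4.5,4.3],"dr":[0,0,-4],"fingers":-1},{"delta_pos":[-15,-7,6.8],"dr":[0,0,-6],"fingers":-1},{"delta_pos":[-20.5,-9.5,9.2],"dr":[0,0,-7.7],"fingers":-1},{"delta_pos":[-26,-12,11.6],"dr":[0,0,-7.7],"fingers":-1}], "newtons": 35}}

```text
time: 0.72
tool_pos: [0.3366, 0.342, 0.1139]
tool_rot: [3.141, 0.0, 3.053]
contact_force: [0.1, 1.3, -0.1]
opening: 0.0919
grip_force: 0.0
```

```bash
python3 - <<'E'
from h import *
R=lampR(0,np.radians(-5.14))
go([.400,.2915,.08],R)
E
```

```text
d_cm [-6.76, -4.46, 3.39] dr [0.01, 0.0, 0.04]
```

Call:
{"method": "step_arm", "body": {"increments": [{"delta_pos":[-4.0,-2.6,2],"dr":[0,0,0],"fingers":-1},{"delta_pos":[-6.1,-4.0,3],"dr":[0,0,0],"fingers":-1},{"delta_pos":[-6.1,-4.0,3],"dr":[0,0,0],"fingers":-1},{"delta_pos":[-6.1,-4.0,3],"dr":[0,0,0],"fingers":-1},{"delta_pos":[-6.1,-4.0,3],"dr":[0,0,0],"fingers":-1}]}}

```text
time: 1.35
tool_pos: [0.3919, 0.2988, 0.0852]
tool_rot: [3.141, 0.0, 3.054]
contact_force: [0.2, 0.3, -0.6]
opening: 0.0919
grip_force: 0.0
```

```bash
python3 - <<'E'
from h import *
import cv2
p=viewer.camera_params("wrist"); im=viewer.read_camera("wrist"); cv2.imwrite("pics/w1.png",im[:,:,::-1])
K,T=np.array(p["K"]),np.linalg.inv(p["T"])
for q in [[.400,.2915,.012],[.35,.296,.024],[.4498,.287,.024],[.5,.2826,.012]]:
    u=K@(T[:3,:3]@q+T[:3,3]);print((u[:2]/u[2]).round(1))
R=lampR(0,np.radians(-5.14))
go([.400,.2915,.004],R)
E
```

```text
[245.4 214.1]
[244.7 151.3]
[245.3 279.9]
[246.  325.4]
d_cm [-0.86, -0.67, 8.12] dr [0.03, 0.03, 0.1]
```

View pics/w1.png

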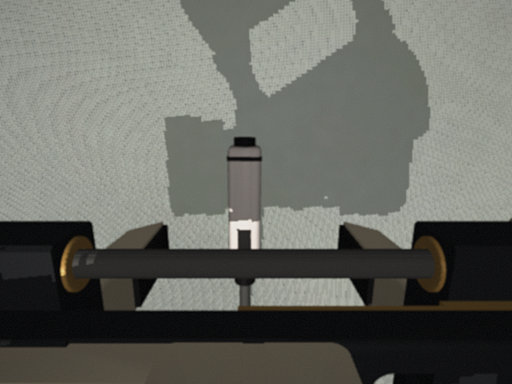

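The handle is centred at column 244.5 (245 predicted), and its ends are at rows 147 and 283 as predicted. So the lamp's pose is confirmed and I'm going down.

Call:
{"method": "step_arm", "body": {"increments": [{"delta_pos":[-0.8,-0.7,2],"dr":[0,0,0],"fingers":-1},{"delta_pos":[-0.8,-0.7,5],"dr":[0,0,0],"fingers":-1},{"delta_pos":[-0.8,-0.7,7.4],"dr":[0,0,0],"fingers":-1},{"delta_pos":[-0.8,-0.7,7.7],"dr":[0,0,0],"fingers":-1},{"delta_pos":[-0.8,-0.7,7.7],"dr":[0,0,0],"fingers":-1}]}}

```text
time: 2.02
tool_pos: [0.4001, 0.2909, 0.0084]
tool_rot: [3.141, 0.001, 3.053]
contact_force: [-0.1, 0.1, -0.2]
opening: 0.0917
grip_force: 0.0
```

```bash
python3 - <<'E'
from h import *
go([.400,.2915,.004],lampR(0,np.radians(-5.14)))
E
```

```text
d_cm [0.01, 0.06, 0.44] dr [0.03, 0.04, 0.07]
```

Call:
{"method": "step_arm", "body": {"increments": [{"delta_pos":[0,0,0.4],"dr":[0,0,0],"fingers":-1},{"delta_pos":[0,0,0.4],"dr":[0,0,0],"fingers":1},{"delta_pos":[0,0,0.4],"dr":[0,0,0],"fingers":1},{"delta_pos":[0,0,0.4],"dr":[0,0,0],"fingers":1},{"delta_pos":[0,0,0.4],"dr":[0,0,0],"fingers":1}], "newtons": 35}}

```text
time: 2.65
tool_pos: [0.4, 0.2903, 0.0038]
tool_rot: [3.141, 0.0, 3.052]
contact_force: [0.3, -0.1, 0.3]
opening: 0.0561
grip_force: 0.0
```

Call:
{"method": "step_arm", "body": {"increments": [{"delta_pos":[0,0,0],"dr":[0,0,0],"fingers":1},{"delta_pos":[0,0,0],"dr":[0,0,0],"fingers":1},{"delta_pos":[0,0,0],"dr":[0,0,0],"fingers":1},{"delta_pos":[0,0,0],"dr":[0,0,0],"fingers":1},{"delta_pos":[0,0,-1],"dr":[0,0,0],"fingers":1}]}}

```text
time: 3.28
tool_pos: [0.3992, 0.2899, 0.0133]
tool_rot: [-3.14, -0.002, 3.052]
contact_force: [1.0, 0.1, -1.7]
opening: 0.0234
grip_force: 35.0
```

Grasped: opening 23.4 mm, and the wrist force matches the lamp's weight. Next I'll lift and turn it in stages.

```bash
python3 - <<'E'
from h import *
r=np.radians
go([.44,.24,.28],lampR(0,r(-48)))
A=(np.array([.44,.24,.28]),lampR(0,r(-48)))
B=([.5224,.17,.28],lampR(r(32),r(-90))); go(*B,cur=A)
E
```

```text
d_cm [-4.46, -4.64, -26.67] dr [-0.11, -0.09, 42.88]
d_cm [-10.72, 1.44, 0.0] dr [-11.72, 30.54, 40.88]
```

Call:
{"method": "step_arm", "body": {"increments": [{"delta_pos":[0,0,-3],"dr":[0,0,0],"fingers":1},{"delta_pos":[0,0,-8],"dr":[0,0,5],"fingers":1},{"delta_pos":[-1,-1,-13],"dr":[0,0,14],"fingers":1},{"delta_pos":[-2.5,-2.5,-18],"dr":[0,0,23],"fingers":1},{"delta_pos":[-4,-4,-23],"dr":[0,0,32],"fingers":1}]}}

```text
time: 3.9
tool_pos: [0.4359, 0.2463, 0.2459]
tool_rot: [3.141, -0.0, 2.489]
contact_force: [0.8, 0.5, -1.3]
opening: 0.0235
grip_force: 35.0
```

```bash
python3 - <<'E'
from h import *
r=np.radians
go([.5224,.16,.28],lampR(0,r(-90)))
E
```

```text
d_cm [-12.11, -1.6, -3.41] dr [0.01, -0.01, 52.6]
```

Call:
{"method": "step_arm", "body": {"increments": [{"delta_pos":[-2,-0.3,-1.5],"dr":[0,0,8],"fingers":1},{"delta_pos":[-5,-0.7,-2.5],"dr":[0,0,17],"fingers":1},{"delta_pos":[-8,-1.1,-3],"dr":[0,0,26],"fingers":1},{"delta_pos":[-10.5,-1.4,-3],"dr":[0,0,35],"fingers":1},{"delta_pos":[-11.7,-1.6,-3],"dr":[0,0,44],"fingers":1}]}}

```text
time: 4.53
tool_pos: [0.5202, 0.1624, 0.2739]
tool_rot: [-3.141, 0.0, 1.719]
contact_force: [-0.7, -0.8, -2.3]
opening: 0.0239
grip_force: 35.0
```

```bash
python3 - <<'E'
from h import *
r=np.radians
go([.5224,.165,.28],lampR(r(32),r(-90)))
E
```

```text
d_cm [0.23, 0.26, -0.61] dr [-2.4, 31.94, 8.28]
```

Call:
{"method": "step_arm", "body": {"increments": [{"delta_pos":[0,0,-0.6],"dr":[-0.6,8,2],"fingers":1},{"delta_pos":[0,0.2,-0.6],"dr":[-1.2,16,4.1],"fingers":1},{"delta_pos":[0.2,0.2,-0.6],"dr":[-1.8,24,6.2],"fingers":1},{"delta_pos":[0.2,0.2,-0.6],"dr":[-2.4,31.9,8.3],"fingers":1},{"delta_pos":[0.2,0.2,-0.6],"dr":[-2.4,31.9,8.3],"fingers":1}]}}

```text
time: 5.15
tool_pos: [0.521, 0.164, 0.2788]
tool_rot: [-3.139, -0.557, 1.572]
contact_force: [0.2, 0.1, -1.6]
opening: 0.0238
grip_force: 35.0
```

Call:
{"method": "step_arm", "body": {"increments": [{"delta_pos":[0,0,0],"dr":[0,0,0],"fingers":1},{"delta_pos":[0,0,0],"dr":[0,0,0],"fingers":1},{"delta_pos":[0,0,0],"dr":[0,0,0],"fingers":1},{"delta_pos":[0,0,0],"dr":[0,0,0],"fingers":1},{"delta_pos":[0,0,0],"dr":[0,0,0],"fingers":1}]}}

```text
time: 5.78
tool_pos: [0.5214, 0.166, 0.2798]
tool_rot: [3.141, -0.558, 1.578]
contact_force: [0.2, 0.4, -2.1]
opening: 0.0234
grip_force: 35.0
```

```bash
cat >> h.py <<'E'
def proj(name,P):
    p=viewer.camera_params(name);K,T=np.array(p["K"]),np.linalg.inv(p["T"]);u=K@(T[:3,:3]@P+T[:3,3]);return u[:2]/u[2]
def lamp():
    s=robot.observe(); R=Ro.from_euler('xyz',s["tool_rot"]).as_matrix(); m=s["tool_pos"]-.008*R[:,2]
    return m,-R[:,0],R
E
python3 - <<'E'
from h import *
import cv2
m,d,R=lamp(); print(m.round(4),d.round(3),"tip",(m+.264*d).round(4))
o=[]
for n,(u0,v0,w,h) in (("scene",(190,60,160,190)),("top",(170,150,160,190))):
    im=viewer.read_camera(n)[:,:,::-1].copy()
    s=2.5; c=cv2.resize(im[v0:v0+h,u0:u0+w],None,fx=s,fy=s,interpolation=cv2.INTER_CUBIC)
    for t in (.264,.06,):
        q=proj(n,m+t*d); print(n,t,q.round(1)); x,y=((q-[u0,v0])*s).astype(int); cv2.drawMarker(c,(int(x),int(y)),(0,0,255),cv2.MARKER_CROSS,9,1)
    o.append(c)
cv2.imwrite("pics/held.png",np.hstack(o))
E
```

```text
[0.5215 0.1618 0.2865] [ 0.006 -0.848 -0.529] tip [ 0.523  -0.0622  0.1468]
scene 0.264 [210.  195.9]
scene 0.06 [250.4 119.2]
top 0.264 [282.5 227.8]
top 0.06 [207.7 230.7]
```

View pics/held.png

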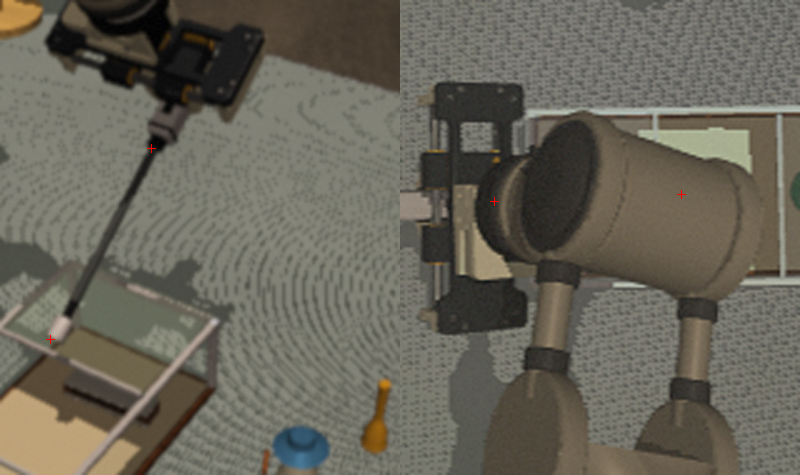

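The scene half shows the lamp tip at about (56,338) in the crop, with my prediction at (50,339). That puts the lamp about 4 mm further back in the grip, which matches the handle rear seen earlier. I'll use a tip length of 260 mm from the TCP station.

```bash
python3 - <<'E'
from h import *
r=np.radians
R=lampR(r(32),r(-90)); a=-R[:,0]
tip=np.array([.5224,-.212,.035])
fin=tip-.2605*a+.008*R[:,2]; pre=fin-.15*a
print(fin.round(4),pre.round(4)); go(pre,R)
E
```

```text
[0.5224 0.0132 0.1663] [0.5224 0.1404 0.2457]
d_cm [-3.96, 0.07, 1.53] dr [-0.17, 0.04, 0.31]
```

Call:
{"method": "step_arm", "body": {"increments": [{"delta_pos":[-1,0.1,0.5],"dr":[-0.1,0,0.1],"fingers":1},{"delta_pos":[-2.5,0.1,1.1],"dr":[-0.2,0,0.3],"fingers":1},{"delta_pos":[-4,0.1,1.5],"dr":[-0.2,0,0.3],"fingers":1},{"delta_pos":[-4,0.1,1.5],"dr":[-0.2,0,0.3],"fingers":1},{"delta_pos":[-4,0.1,1.5],"dr":[-0.2,0,0.3],"fingers":1}]}}

```text
time: 6.5
tool_pos: [0.5229, 0.1397, 0.2459]
tool_rot: [3.141, -0.558, 1.571]
contact_force: [1.1, 0.6, -2.0]
opening: 0.024
grip_force: 35.0
```

```bash
python3 - <<'E'
from h import *
r=np.radians
R=lampR(r(32),r(-90)); go([.5224,.0132,.1663],R)
import cv2
m,d,_=lamp(); q=proj("scene",m+.2605*d); print(q)
im=viewer.read_camera("scene")[:,:,::-1]
c=cv2.resize(im[130:330,100:300],None,fx=3,fy=3,interpolation=cv2.INTER_CUBIC)
x,y=((q-[100,130])*3).astype(int); cv2.drawMarker(c,(int(x),int(y)),(0,0,255),cv2.MARKER_CROSS,9,1)
cv2.imwrite("pics/pre.png",c)
E
```

```text
d_cm [-14.95, -0.05, 0.06] dr [0.06, 0.02, -0.01]
[204.87386266 212.02889562]
```

View pics/pre.png

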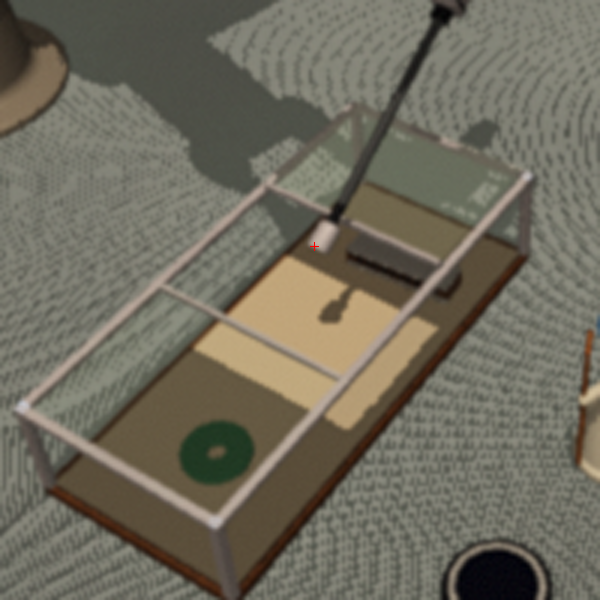

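The head sits over the gap, between the door trim and the pane trim. Its tip is at crop (320,246) against the predicted (314,246). Inserting along the axis.

Call:
{"method": "step_arm", "body": {"increments": [{"delta_pos":[-1.5,0,0],"dr":[0,0,0],"fingers":1},{"delta_pos":[-3.5,0,0],"dr":[0,0,0],"fingers":1},{"delta_pos":[-5.5,0,0],"dr":[0,0,0],"fingers":1},{"delta_pos":[-7.5,0,0.1],"dr":[0,0,0],"fingers":1},{"delta_pos":[-9,0,0.1],"dr":[0,0,0],"fingers":1}]}}

```text
time: 7.18
tool_pos: [0.5226, 0.0629, 0.1965]
tool_rot: [3.141, -0.558, 1.57]
contact_force: [-0.2, -0.5, -2.1]
opening: 0.0237
grip_force: 35.0
```

```bash
python3 - <<'E'
from h import *
r=np.radians
R=lampR(r(32),r(-90)); go([.5224,.0132,.1663],R)
E
```

```text
d_cm [-5.81, -0.02, -0.07] dr [0.03, 0.03, -0.03]
```

Call:
{"method": "step_arm", "body": {"increments": [{"delta_pos":[-1.5,0,0],"dr":[0,0,0],"fingers":1},{"delta_pos":[-3,0,0],"dr":[0,0,0],"fingers":1},{"delta_pos":[-4.5,0,-0.1],"dr":[0,0,0],"fingers":1},{"delta_pos":[-5.5,0,-0.1],"dr":[0,0,0],"fingers":1},{"delta_pos":[-5.5,0,-0.1],"dr":[0,0,0],"fingers":1}]}}

```text
time: 7.8
tool_pos: [0.5227, 0.0163, 0.1687]
tool_rot: [3.142, -0.558, 1.57]
contact_force: [0.8, 0.3, -2.1]
opening: 0.0236
grip_force: 35.0
```

Call:
{"method": "step_arm", "body": {"increments": [{"delta_pos":[0,0,0],"dr":[0,0,0],"fingers":1},{"delta_pos":[0,0,0],"dr":[0,0,0],"fingers":1},{"delta_pos":[0,0,0],"dr":[0,0,0],"fingers":1},{"delta_pos":[0,0,0],"dr":[0,0,0],"fingers":1},{"delta_pos":[0,0,0],"dr":[0,0,0],"fingers":1}]}}

```text
time: 8.43
tool_pos: [0.5227, 0.0169, 0.1691]
tool_rot: [3.141, -0.558, 1.571]
contact_force: [-0.7, -0.4, -1.8]
opening: 0.0235
grip_force: 35.0
```

```bash
python3 - <<'E'
from h import *
import cv2
r=np.radians
R=lampR(r(32),r(-90)); go([.5224,.0132,.1663],R)
m,d,_=lamp(); t=m+.2605*d; print(t)
o=[]
for n,(u0,v0) in (("scene",(130,210)),("top",(290,160))):
    im=viewer.read_camera(n)[:,:,::-1]
    c=cv2.resize(im[v0:v0+120,u0:u0+80],None,fx=5,fy=5,interpolation=cv2.INTER_CUBIC)
    for P,k in ((t,(0,0,255)),(np.array([.5224,-.2198,.017]),(0,255,255))):
        q=proj(n,P); print(n,q); x,y=((q+.5-[u0,v0])*5).astype(int); cv2.drawMarker(c,(int(x),int(y)),k,cv2.MARKER_CROSS,9,1)
    o.append(c)
cv2.imwrite("pics/in.png",np.hstack(o))
E
```

```text
d_cm [-0.46, -0.03, 0.04] dr [0.04, 0.04, 0.02]
[ 0.52279356 -0.20835945  0.03798041]
scene [174.29826394 269.52629523]
scene [172.0442948  278.72385987]
top [333.24474171 226.14281576]
top [335.84849461 226.09282232]
```

View pics/in.png

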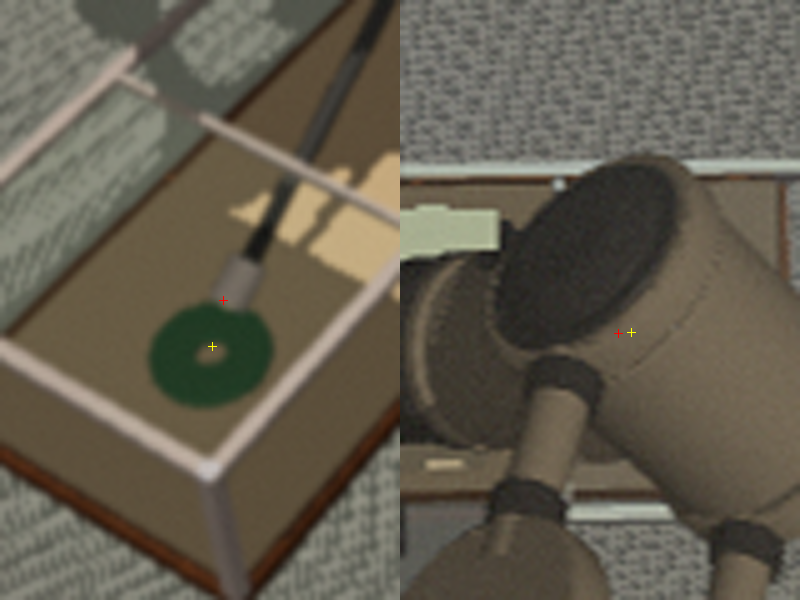

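The head is under the fixed pane, with its front end at crop (232,303) and the disc's hole at (211,354). The tip sits roughly 12 mm short, 4 mm to the side and 21 mm above. A small nudge closes that.

Call:
{"method": "step_arm", "body": {"increments": [{"delta_pos":[-0.2,-0.1,0],"dr":[0,0,0],"fingers":1},{"delta_pos":[-0.4,-0.2,0],"dr":[0,0,0],"fingers":1},{"delta_pos":[-0.7,-0.3,0],"dr":[0,0,0],"fingers":1},{"delta_pos":[-0.8,-0.3,0],"dr":[0,0,0],"fingers":1},{"delta_pos":[-0.8,-0.3,0],"dr":[0,0,0],"fingers":1}]}}

```text
time: 9.15
tool_pos: [0.5197, 0.0099, 0.1647]
tool_rot: [3.141, -0.558, 1.571]
contact_force: [0.1, 0.3, -2.5]
opening: 0.0234
grip_force: 35.0
```

Call:
{"method": "step_arm", "body": {"increments": [{"delta_pos":[0,0,0],"dr":[0,0,0],"fingers":1},{"delta_pos":[0,0,0],"dr":[0,0,0],"fingers":1},{"delta_pos":[0,0,0],"dr":[0,0,0],"fingers":1},{"delta_pos":[0,0,0],"dr":[0,0,0],"fingers":1},{"delta_pos":[0,0,0],"dr":[0,0,0],"fingers":1}]}}

```text
time: 9.78
tool_pos: [0.5197, 0.01, 0.1648]
tool_rot: [3.141, -0.558, 1.571]
contact_force: [0.2, -0.6, -2.5]
opening: 0.0236
grip_force: 35.0
```

```bash
python3 - <<'E'
from h import *
import cv2
m,d,_=lamp(); print(m+.2605*d)
im=viewer.read_camera("scene")[:,:,::-1]
cv2.imwrite("pics/fin.png",cv2.resize(im[140:320,110:290],None,fx=3.3,fy=3.3,interpolation=cv2.INTER_CUBIC))
E
```

```text
[ 0.51976677 -0.21519214  0.03368442]
```

View pics/fin.png

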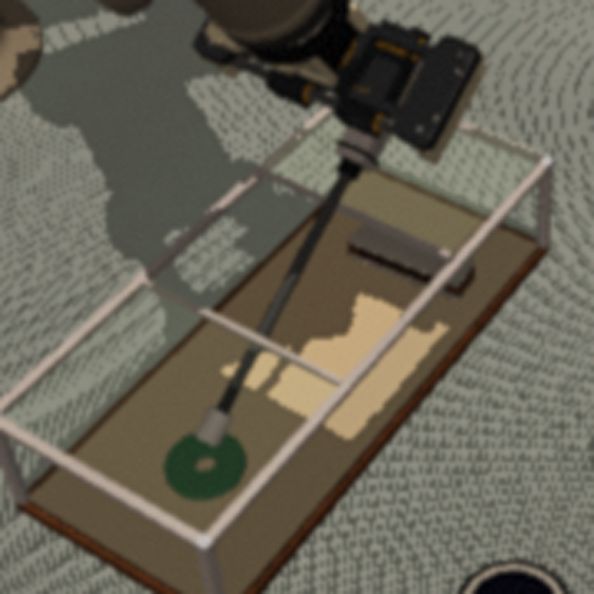

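The tip is at crop (208,441), just above the disc's hole at (205,464). The wrist force is still only the lamp's weight, so nothing is touching.

```bash
python3 -c "
from cell import robot; print(robot.hand_in())"
```

```text
the job is handed in; nothing more can be done
None
```

I handed the job in at about 10 s: the gripper holds the lamp steady through the gap, its tip under the glass an estimated 1.7–2 cm from the middle of the jade disc's face, touching nothing by the wrist force and last picture; no verdict was returned.

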